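# Latch the chopper's lid and hold its pulse dial on the third stage

### The job

Swing the red strap latch on the small kitchen chopper over and down until it rests flat in its catch on the lid, and only then press the red grip bar of the spring-return pulse dial down with the fingertips, past the first and second clicks to the third and last stage, and keep it there for at least two seconds. The bar springs back if let go, so the program finishes while the fingers are still holding it down on the third stage, with the lid still latched. Leave the other things on the table where they are.

Things in the scene. Friction and masses are not known exactly. Their poses are not given: they have to be found in the camera images.
- chopper: small electric chopper, fixed. White base 136 mm (its x) by 240 mm (its y), 60 mm high; origin at the centre of its underside, z up. +y end: clear bowl, centre y = 60 mm, 116 mm across, grey lid, top at z = 142 mm. -y end: white control tower, y from -120 to -30 mm, 132 mm high. The dial is on its +x face. Yaw varies by up to 0.45 rad either way
- latch (a joint): angle of the red strap latch: 0 = lying flat in its catch on the lid, 1.57 = standing straight up, 2.0 = leaning back over the tower (stop). It starts open, between 0.9 and 1.9. A stiff hinge (about 0.05 N m) keeps it where it is left
- latch_hinge (a point): on the hinge axis of the latch, which runs along the chopper's x; in the chopper's frame at x = 0, y = -50 mm, z = 146 mm. Turns with the strap: its x along the axis, its y along the strap to the tip
- latch_tip (a point): mid-thickness of the red strap, 80 mm from the hinge axis. The strap is 22 mm wide (chopper's x), 7 mm thick, and ends 82 mm from the axis. Push it from its tower (-y) side over towards the bowl and down; closed it points along the chopper's +y, upper face 149.5 mm above the table
- catch (a point): the catch on the lid: middle of two low steel ears 30 mm apart, fixed in the chopper's frame at x = 0, y = 22 mm, z = 146 mm; the closed strap lies between them and its upper face is about level with their tops
- pulse_dial (a joint): angle of the pulse dial: 0 at rest, clicks at 0.28 (first), 0.56 (second), 0.84 (third stage), solid stop at 0.90; grows as the bar is pressed down. Beyond 0.76 it is on the third stage. The spring always drives it back to 0. Push at the bar: about 5 N to start; 3 N just before the first click and 7 after, 5 and 8 at the second, 6 and 10 at the third
- dial_axis (a point): on the axis of the pulse dial, a black disc 68 mm across on the chopper's +x face; fixed in the chopper's frame at x = 68 mm, y = -95 mm, z = 100 mm. The axis runs along the chopper's x
- grip_bar: red round bar (it rolls stiffly on its own axis), 22 mm in diameter, 46 mm long along the chopper's x, on the dial's lever; origin at its centre, at x = 90 mm in the chopper's frame, on the -y side of the dial axis, on an arc of 80 mm radius about it: at rest 0.56 rad above level (142.5 mm over the table), on the third click 0.28 rad below level (77.9 mm). Free below
- plate: white plate with a blue centre, 150 mm across, 8 mm high, fixed; origin under its centre
- pink_bottle: pink bottle, 32 mm across, 100 mm tall, standing on the plate; origin under its centre
- white_jar: white jar, 42 mm across, 65 mm tall, standing on the plate; origin under its centre
- mug: blue mug, 80 mm across with a handle, 90 mm tall; origin under its centre
- spice_jar: amber spice jar with a green cap, 44 mm across, 85 mm tall, near the grip bar's side of the chopper; origin under its centre
- tomato_tin: red tin, 72 mm across, 100 mm tall; origin under its centre
- wooden_spoon: wooden spoon 240 mm long lying on the table, its length along its x; origin under it
- spare_blade_cap: grey plastic cap, 56 mm across, 22 mm tall, lying beside the chopper's bowl end; origin under its centre

How it is judged:
On the way, in this order (a step that is already met when the one before it is completed fails the run):
1. the latch lies in its catch with the dial still at rest (value of joint latch below 0.06 rad and value of joint pulse_dial below 0.2 rad), for 0.2 s.
2. the dial is held by the fingers on its third stage for two seconds (value of joint pulse_dial above 0.76 rad and contact force between grip_bar and the fingers above 2 N), for 1.9 s.
At the end, for the whole second after the job is handed in: The latch is in its catch (joint below 0.06 rad) and the fingers hold the grip bar on the third stage: dial joint beyond 0.76 rad (click at 0.84, stop at 0.90), with more than 2 N between the fingers and the bar (all of step 2 and value of joint latch below 0.06 rad); the arm keeps its last pose, push and grip.
It fails at once if the dial is pressed to its first stage or further while the latch is not down (value of joint pulse_dial above 0.25 rad and value of joint latch above 0.12 rad).
It fails at once if another thing on the table is moved by more than 30 mm (distance of any of pink_bottle, white_jar, mug, spice_jar, tomato_tin, wooden_spoon, spare_blade_cap from where it was at the start of the episode above 0.03 m).
It also fails if it takes over 48 s, if anything falls off the work surface, if the arm or the gripper's body presses on something with over 40 N, if the wrist force passes 120 N, or if a joint passes its speed limit or range.

### The arm

A 6-joint arm with a two-finger parallel gripper is mounted at the origin on the work surface. World frame = base frame: x ahead of the robot, y to its left, z up, the work surface at z = 0. Lengths are in m, angles in rad, forces in N, time in s.
With the tool pointing down it reaches from about 0.3 to 0.775 m from the base axis. Payload 14.6 kg.
Tool frame: the origin (TCP) lies at the very end of the fingers, on their centre line; the grasp point (between the pads) lies 19 mm behind it (ctrl.grasp_offset is the distance from the TCP to the grasp point, in m); z points along the fingers, y is the line along which they close (so a half turn about z gives the same grasp; the last joint's range is limited). The gripper opens to 94 mm and grips with 3 to 60 N. Pads are 16 mm wide; open, the fingers measure 119 mm over their backs; the gripper's body (75 mm by 177 mm) begins 78 mm behind the grasp point.
Start: joints at [1.266, 0.3, 1.521, -0, 1.321, -0.067], TCP at [0.13, 0.535, 0.205] pointing down, gripper open.
Joint ranges: [-3.03, 3.03], [-0.79, 2.21], [0.23, 2.52], [-1.04, 4.18], [0, 3.07], [-2.55, 2.55]. Speed limits (rad/s): [2.22, 2.22, 2.57, 3.14, 3.14, 3.14].

### API

Orientations are given as [roll, pitch, yaw] about the fixed x, y, z axes, in that order (R = Rz(yaw) Ry(pitch) Rx(roll)).
In Python, from station import ctrl gives the robot as it stands.
- The arm moves only by the tool step_arm, never from a script. Its argument "plan" is a list that holds one entry, the list of rows, each a list of 6 numbers: the shift along the tool's x, y, z in units of 30 mm (1.0 is 30 mm), then the turn, a rotation vector about the tool's x, y, z in units of 6 degrees (1.0 is 6 degrees). In form: [[[dx, dy, dz, wx, wy, wz], ...]]. A call has 1 to 8 rows; each row is the pose to reach, as a shift and turn from the pose commanded when the call began, along the tool's axes at that moment; what a row does not reach only later rows make up. A row lasts 1/12 s, in which the tool goes at most 41.7 mm and 7.16 degrees, less where a joint would pass 70% of its speed; a pose out of reach is approached as far as the arm can. A call with a gripper value outside its range is refused whole. "grip" is the opening, from 0 (shut) to 1 (fully open), set as the call begins (left out, the last holds). The fingers move at their own pace and stop on an object; "squeeze" is the grip in N (left out, the last holds). Time passes only in rows, so rows that repeat a pose let the fingers close. It gives the time, the measured TCP pose, the force, the opening and the grip force at its end, in the units of the state.
- ctrl.get_obs(): the state, without advancing time (a new reading comes with each control period).
- ctrl.camera(name): name is "side" or "top" or "wrist"; returns the picture (400x640x3 uint8, red, green, blue); there is no depth.
- ctrl.camera_model(name): a dict with "intrinsics" (3x3 intrinsics, pixels), "R" (3x3) and "t" (3): a world point X has camera coordinates R X + t; the wrist camera has in their place "tool_from_camera" (4x4, takes a point from camera to tool coordinates, whose origin is the TCP and whose axes are the flange's). Camera axes: x right, y down, z forward; pixel columns grow to the right and rows downward; lengths in m; the calibration is good to about 2 mm. A picture is of the moment at which its call begins: read the wrist's pose just before it. camera_model takes no time and is no camera call.
- ctrl.hand_in(): hands the job in; it is judged then, once.
Trained networks look in the newest picture that a camera, given by its name, has taken for a name from the list of things; names that differ only in an ending like _2 or _b are one class to them, and where a whole thing is asked for, a point or a joint stands for the part that bears it (a point fixed in the world has none). Each returns a list of dicts, best first, with "confidence" (0 to 1); they miss things now and then, are a little off and sometimes report something else, mostly with a low value. They report only what shows in the picture. A call takes as long as a camera call.
- ctrl.masks_of(query, camera): "pixels" (400x640 bool, what is visible of it) and "at" ([column, row] in pixels, amid what is visible of it).
- ctrl.place_of(query, camera): "at" ([column, row] in pixels: a listed point, or the origin of a listed thing).
The state is a dict: "time_s": time; "qpos": joint angles; "joint_vel": joint speeds; "tau": joint torques, N m; "ee_pos": TCP position; "eef_rot": TCP orientation; "force": force on the tool from outside, world axes, zero at the start; "moment": the same for the moment, N m; "grip_width": finger opening in m; "grip_force": force on a finger pad.
Only numpy, scipy, OpenCV 4.12 (cv2) and the standard library are available. Lean on these libraries where they do the work, as an engineer would, in place of code of your own. Each camera call takes 0.05 s, during which the arm holds its last target. There are 200 camera calls.

## Working session

There is one attempt and no reset: what is moved stays moved. The work goes in short steps, Python scripts to look and compute and a tool call to move; the robot and the scene stay as the last step left them, time stands still between calls to the robot, and variables do not carry over. Pictures are saved under pics/ and viewed, at most 10 in all, crops included, and the job is handed in when it is done.

Besides the shell and the picture viewer there is one more tool, called after ">>>" as name(argument=value, ...) on one line, values as JSON. step_arm: Moves the arm, as the interface text tells. Its arguments: {"type":"object","properties":{"plan":{"type":"array","items":{"type":"array","items":{"type":"array","items":{"type":"number"}}}},"grip":{"type":"number"},"squeeze":{"type":"number"}},"required":["plan"]}

```bash
mkdir -p pics; cat > h.py <<'E'
import numpy as np,cv2
from scipy.optimize import least_squares
from scipy.spatial.transform import Rotation as R
from station import ctrl
def T():
    o=ctrl.get_obs(); return np.array(o["ee_pos"]),R.from_euler('xyz',o["eef_rot"])
def snap(c):
    im=ctrl.camera(c); return np.asarray(im)
def model(c):
    m=ctrl.camera_model(c); K=np.array(m["intrinsics"])
    if c=="wrist":
        p,r=T(); W=np.eye(4);W[:3,:3]=r.as_matrix();W[:3,3]=p
        M=np.linalg.inv(W@np.array(m["tool_from_camera"])); return K,M[:3,:3],M[:3,3]
    return K,np.array(m["R"]),np.array(m["t"]).ravel()
def proj(M,X):
    K,Rm,t=M; c=K@(Rm@np.asarray(X)+t); return c[:2]/c[2]
def onz(M,uv,z):
    K,Rm,t=M; d=Rm.T@np.linalg.solve(K,[*uv,1]); c=-Rm.T@t; return c+d*(z-c[2])/d[2]
E
python3 - <<'E'
from h import *
ims=[]
for c in ["side","top"]:
    im=snap(c); cv2.imwrite(f"pics/{c}0.png",im[:,:,::-1]); M=model(c)
    print(c,"cam pos",-M[1].T@M[2])
    for q in ["latch_hinge","latch_tip","catch","dial_axis","grip_bar","chopper","spice_jar","tomato_tin","mug","plate","spare_blade_cap","wooden_spoon","pink_bottle","white_jar"]:
        print(q,[(np.round(d["at"],1).tolist(),round(d["confidence"],2),np.round(onz(M,d["at"],0)[:2],3).tolist()) for d in ctrl.place_of(q,c)[:2]])
E
```

```text
side cam pos [0.21399333 0.81794273 0.92167384]
latch_hinge [([350.1, 197.7], 0.66, [0.566, -0.129])]
latch_tip [([347.8, 179.7], 0.49, [0.611, -0.211])]
catch [([335.3, 210.7], 0.61, [0.585, -0.051]), ([243.7, 336.2], 0.19, [0.601, 0.446])]
dial_axis [([336.7, 190.7], 0.62, [0.621, -0.141])]
grip_bar [([338.8, 166.7], 0.67, [0.669, -0.264])]
chopper [([338.0, 243.0], 0.67, [0.52, 0.071])]
spice_jar [([381.4, 208.7], 0.62, [0.455, -0.126])]
tomato_tin [([332.1, 213.7], 0.34, [0.588, -0.034])]
mug [([426.2, 165.7], 0.81, [0.386, -0.413]), ([344.9, 181.4], 0.7, [0.616, -0.198])]
plate [([256.7, 334.1], 0.9, [0.576, 0.427])]
spare_blade_cap [([302.4, 289.8], 0.78, [0.537, 0.264])]
wooden_spoon [([249.5, 234.0], 0.69, [0.775, 0.158]), ([265.2, 322.6], 0.35, [0.574, 0.391])]
pink_bottle [([265.3, 323.1], 0.61, [0.573, 0.392])]
white_jar [([240.8, 334.8], 0.8, [0.61, 0.446])]
top cam pos [0.35938932 0.01692566 1.55590873]
latch_hinge []
latch_tip [([308.6, 210.6], 0.58, [0.547, 0.035])]
catch [([287.4, 209.4], 0.69, [0.552, 0.105])]
dial_axis [([329.6, 193.1], 0.68, [0.605, -0.035]), ([274.3, 143.1], 0.31, [0.779, 0.149])]
grip_bar [([350.4, 188.6], 0.46, [0.62, -0.105]), ([239.3, 216.8], 0.33, [0.529, 0.264])]
chopper [([299.0, 218.1], 0.67, [0.523, 0.067])]
spice_jar [([362.0, 235.0], 0.62, [0.465, -0.139])]
tomato_tin [([444.2, 198.3], 0.76, [0.583, -0.414]), ([190.4, 205.0], 0.7, [0.571, 0.427])]
mug [([453.0, 255.2], 0.95, [0.396, -0.433])]
plate [([189.1, 206.0], 0.59, [0.567, 0.432])]
spare_blade_cap [([240.4, 216.4], 0.79, [0.531, 0.261]), ([182.7, 198.6], 0.41, [0.592, 0.454])]
wooden_spoon [([272.9, 146.6], 0.9, [0.766, 0.153])]
pink_bottle [([200.6, 203.0], 0.46, [0.577, 0.394])]
white_jar [([178.2, 199.2], 0.58, [0.591, 0.469])]
```

```bash
cat >> h.py <<'E'
def W(p,loc):  # p = x,y,yaw
    c,s=np.cos(p[2]),np.sin(p[2]); x,y,z=loc
    return np.array([p[0]+c*x-s*y,p[1]+s*x+c*y,z])
def tip(a,r=.08): return (0,-.05+r*np.cos(a),.146+r*np.sin(a))
def bar(d,r=.08):
    a=.56-d; return (.090,-.095-r*np.cos(a),.100+r*np.sin(a))
def fit(obs):  # obs: (Model,name,uv)
    f=lambda p:np.concatenate([proj(M,W(p,{"latch_tip":tip(p[3]),"grip_bar":bar(0),"latch_hinge":(0,-.05,.146),"catch":(0,.022,.146),"dial_axis":(.068,-.095,.1),"chopper":(0,0,0)}[n]))-uv for M,n,uv in obs])
    return least_squares(f,[.53,.05,0,1.4],loss="soft_l1",f_scale=2)
E
python3 - <<'E'
from h import *
obs=[]
for c in ["side","top"]:
    snap(c);M=model(c)
    for q in ["latch_hinge","latch_tip","catch","dial_axis","grip_bar","chopper"]:
        for d in ctrl.place_of(q,c)[:1]: obs.append((M,q,np.array(d["at"])))
s=fit(obs);print(s.x); print(np.round(s.fun.reshape(-1,2),1).tolist())
a=cv2.imread("pics/side0.png")[130:330,220:460];b=cv2.imread("pics/top0.png")[130:280,220:400]
a=cv2.resize(a,None,fx=2.4,fy=2.4,interpolation=2)[:,:]
cv2.imwrite("pics/a.png",a);cv2.imwrite("pics/b.png",cv2.resize(b,None,fx=4,fy=4,interpolation=2))
E
```

```text
[ 0.52717634  0.07470599 -0.10609773  1.45525173]
[[-2.9, 0.1], [1.1, -2.0], [1.5, -1.1], [-0.0, 3.6], [72.7, -154.2], [-0.5, -0.4], [-0.7, -0.1], [-2.0, -1.0], [0.8, 2.4], [0.4, -1.8], [-4.7, -0.2]]
```

View pics/a.png

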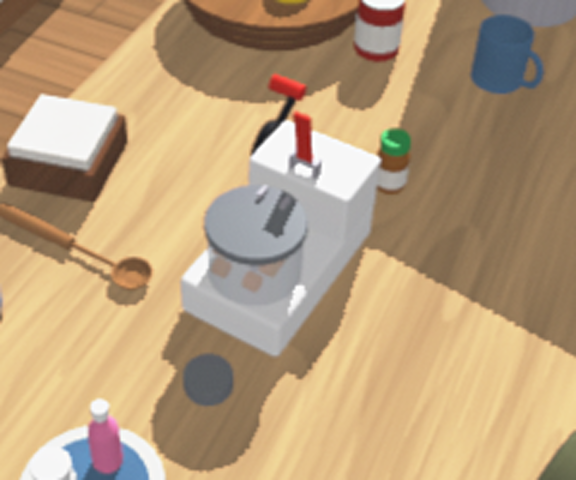

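View pics/b.png

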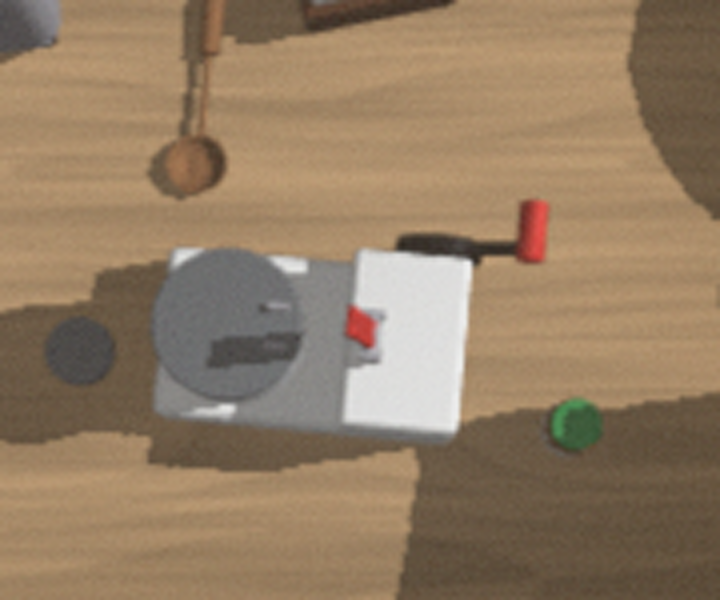

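```bash
cat >> h.py <<'E'
def go(pos,yaw):
    p,r=T(); d=r.inv().apply(np.array(pos)-p)/.03
    best=None
    for k in range(4):
        q=R.from_euler('xyz',[np.pi,0,yaw+k*np.pi/2]); w=np.degrees((r.inv()*q).as_rotvec())/6
        print(k,np.round(d,2),np.round(w,2))
    print("at",np.round(p,4),"rot",np.round(r.as_euler('xyz'),3),"F",np.round(ctrl.get_obs()["force"],1))
E
python3 - <<'E'
from h import *
print(ctrl.camera_model("wrist"))
go([.50,.0,.36],-.1)
p=[.527,.0747,-.106]
for q in [tip(1.455),bar(0),bar(.84),(0,-.05,.146),(0,.022,.146)]: print(W(p,q))
# red blobs
for c in ["side","top"]:
    im=cv2.imread(f"pics/{c}0.png").astype(int); m=((im[:,:,2]>130)&(im[:,:,1]<70)&(im[:,:,0]<70)).astype(np.uint8)
    n,_,s,ce=cv2.connectedComponentsWithStats(m)
    for i in range(1,n):
        if s[i][4]>25: print(c,s[i],ce[i])
    M=model(c)
    print([proj(M,W(p,q)) for q in [tip(1.455),bar(0)]])
E
```

```text
{'intrinsics': array([[293.59887905,   0.        , 317.35537575],
       [  0.        , 293.59887905, 200.56442442],
       [  0.        ,   0.        ,   1.        ]]), 'tool_from_camera': array([[-8.23043385e-04, -9.72056553e-01, -2.34745353e-01,
         6.76482911e-02],
       [ 9.99999468e-01, -6.54089269e-04, -7.97592732e-04,
        -2.93893363e-04],
       [ 6.21760825e-04, -2.34745884e-01,  9.72056574e-01,
        -1.79154476e-01],
       [ 0.00000000e+00,  0.00000000e+00,  0.00000000e+00,
         1.00000000e+00]])}
0 [-16.2  -14.41  -5.15] [ 0.   -0.   28.68]
1 [-16.2  -14.41  -5.15] [ 0.   -0.   13.68]
2 [-16.2  -14.41  -5.15] [ 0.    0.   -1.32]
3 [-16.2  -14.41  -5.15] [  0.     0.   -16.32]
at [0.1295 0.5345 0.2055] rot [3.142 0.    2.904] F [-0.   0.9  0.1]
[0.52268785 0.03417178 0.22546425]
[ 0.59927242 -0.09668891  0.1424949 ]
[ 0.5983092  -0.10574184  0.07789155]
[0.52170992 0.02498064 0.146     ]
[0.52932764 0.09657652 0.146     ]
side [332 162  15   9  77] [339.01298701 166.28571429]
side [343 178   7  19  93] [345.94623656 186.98924731]
[array([345.59700005, 177.36307816]), array([338.63734084, 166.6727245 ])]
top [307 208   6   8  31] [309.12903226 211.61290323]
[array([307.94354259, 209.73803051]), array([351.3825124 , 187.42515125])]
```

>>> step_arm(plan=[[[0,0,-2.5,0,0,0],[-4,-4,-5,0,0,-1.3],[-16,-14.4,-5,0,0,-1.3],[-16,-14.4,-5,0,0,-1.3],[-16,-14.4,-5,0,0,-1.3],[-16,-14.4,-5,0,0,-1.3],[-16,-14.4,-5,0,0,-1.3],[-16,-14.4,-5,0,0,-1.3]]], grip=0)

```text
time_s: 2.87
ee_pos: [0.2888, 0.2989, 0.3049]
eef_rot: [3.141, 0.0, 3.04]
force: [0.9, 1.4, 0.6]
grip_width: 0.0441
grip_force: 0.0
```

```bash
python3 - <<'E'
from h import *
go([.50,.0,.36],-.1)
E
```

```text
0 [-8.01 -9.2  -1.84] [ 1.000e-02 -1.000e-02  2.999e+01]
1 [-8.01 -9.2  -1.84] [ 1.000e-02 -0.000e+00  1.499e+01]
2 [-8.01 -9.2  -1.84] [ 0.    0.   -0.01]
3 [-8.01 -9.2  -1.84] [ 0.000e+00  1.000e-02 -1.501e+01]
at [0.2888 0.2989 0.3049] rot [3.141 0.    3.04 ] F [0.9 1.4 0.6]
```

>>> step_arm(plan=[[[-8,-9.2,-1.8,0,0,0],[-8,-9.2,-1.8,0,0,0],[-8,-9.2,-1.8,0,0,0],[-8,-9.2,-1.8,0,0,0],[-8,-9.2,-1.8,0,0,0],[-8,-9.2,-1.8,0,0,0],[-8,-9.2,-1.8,0,0,0],[-8,-9.2,-1.8,0,0,0]]])

```text
time_s: 3.53
ee_pos: [0.479, 0.0291, 0.3536]
eef_rot: [3.142, 0.001, 3.04]
force: [-0.2, 1.1, 0.6]
grip_width: 0.0006
grip_force: 0.0
```

>>> step_arm(plan=[[[-1.8,-2.2,-0.4,0,0,0],[-1.8,-2.2,-0.4,0,0,0],[-1.8,-2.2,-0.4,0,0,0],[-1.8,-2.2,-0.4,0,0,0]]])

```text
time_s: 3.87
ee_pos: [0.5259, -0.0416, 0.3644]
eef_rot: [3.142, -0.001, 3.037]
force: [-0.6, 0.0, 0.6]
grip_width: 0.0004
grip_force: 0.0
```

```bash
python3 - <<'E'
from h import *
import pickle
M=model("wrist"); im=snap("wrist"); cv2.imwrite("pics/w0.png",im[:,:,::-1])
obs=[]
for q in ["latch_hinge","latch_tip","catch","dial_axis","grip_bar","chopper","spice_jar"]:
    r=ctrl.place_of(q,"wrist"); print(q,[(np.round(d["at"],1).tolist(),round(d["confidence"],2)) for d in r[:2]])
    if r and q!="spice_jar": obs.append((M,q,np.array(r[0]["at"])))
pickle.dump(obs,open("obs.pkl","wb"))
s=fit(obs);print(s.x); print(np.round(s.fun.reshape(-1,2),1).tolist())
go([.5,0,.36],s.x[2])
E
```

```text
latch_hinge [([360.3, 172.0], 0.61)]
latch_tip [([385.9, 186.0], 0.7)]
catch [([413.8, 171.6], 0.89)]
dial_axis [([326.4, 211.5], 0.83)]
grip_bar [([279.2, 231.0], 0.72)]
chopper [([377.1, 162.6], 0.62), ([324.1, 213.6], 0.41)]
spice_jar [([258.9, 135.5], 0.78)]
[ 0.5273001   0.0677941  -0.12819075  1.36989006]
[[0.8, 0.5], [-0.0, -3.1], [0.1, 2.1], [-0.7, -0.6], [-0.1, 1.4], [-0.3, -0.6]]
0 [0.96 1.22 0.18] [-1.000e-02 -0.000e+00 -2.974e+01]
1 [0.96 1.22 0.18] [ 0.    0.   15.26]
2 [0.96 1.22 0.18] [-0.    0.    0.26]
3 [0.96 1.22 0.18] [ -0.     0.   -14.74]
at [ 0.5251 -0.0393  0.3653] rot [-3.142e+00  1.000e-03  3.041e+00] F [ 0.  -0.3  0.3]
```

View pics/w0.png

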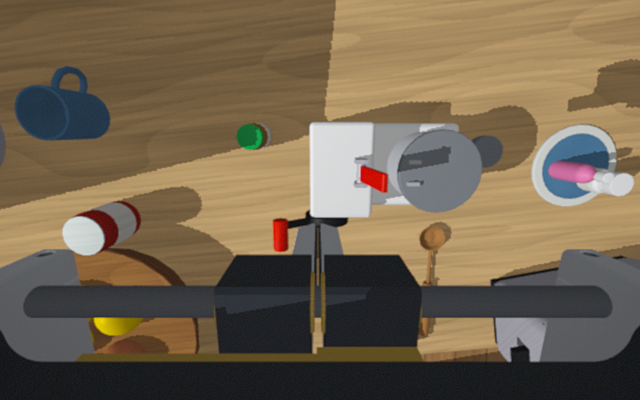

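```bash
python3 - <<'E'
from h import *
import pickle
obs=pickle.load(open("obs.pkl","rb"))
S,Tp=model("side"),model("top")
obs+=[(S,n,np.array(u)) for n,u in [("latch_hinge",(350.1,197.7)),("latch_tip",(347.8,179.7)),("catch",(335.3,210.7)),("dial_axis",(336.7,190.7)),("grip_bar",(339,166.4)),("chopper",(338,243))]]
obs+=[(Tp,n,np.array(u)) for n,u in [("latch_tip",(308.6,210.6)),("catch",(287.4,209.4)),("dial_axis",(329.6,193.1)),("grip_bar",(353.3,187.7)),("chopper",(299,218.1))]]
s=fit(obs);p=s.x;print(p); print(np.round(s.fun.reshape(-1,2),1).tolist())
h=W(p,(0,-.05,.146))
for q in [tip(p[3]),bar(0),bar(.84),(0,-.05,.146),(0,.022,.146)]: print(W(p,q))
print("behind"); go(W(p,(0,-.085,.27)),p[2])
E
```

```text
[ 0.52562618  0.06780317 -0.11415495  1.37053112]
[[0.7, -0.2], [-0.2, -4.2], [0.1, 0.7], [-0.2, -0.8], [0.6, 1.8], [-0.4, -1.5], [-2.6, -1.6], [-1.9, -2.0], [-1.2, 0.4], [-2.0, 0.0], [1.5, -0.8], [-1.4, -1.3], [-0.6, -0.5], [2.4, 2.0], [0.8, 2.2], [0.6, 0.6], [-0.3, -0.8]]
[0.52174358 0.03393936 0.22440111]
[ 0.59649855 -0.10416941  0.1424949 ]
[ 0.59546154 -0.11321418  0.07789155]
[0.51993083 0.0181286  0.146     ]
[0.52813214 0.08965998 0.146     ]
behind
0 [0.38 0.72 3.18] [-1.000e-02 -0.000e+00 -2.987e+01]
1 [0.38 0.72 3.18] [ 0.    0.   15.13]
2 [0.38 0.72 3.18] [-0.    0.    0.13]
3 [0.38 0.72 3.18] [ -0.     0.   -14.87]
at [ 0.5251 -0.0393  0.3653] rot [-3.142e+00  1.000e-03  3.041e+00] F [ 0.  -0.3  0.3]
```

>>> step_arm(plan=[[[0.38,0.72,2,0,0,0.13],[0.38,0.72,3.2,0,0,0.13],[0.38,0.72,4.4,0,0,0.13],[0.38,0.72,5.2,0,0,0.13],[0.38,0.72,5.67,0,0,0.13],[0.38,0.72,5.67,0,0,0.13],[0.38,0.72,5.67,0,0,0.13]]])

```text
time_s: 4.85
ee_pos: [0.5162, -0.0171, 0.1954]
eef_rot: [3.142, -0.0, 3.027]
force: [-0.3, -0.8, 0.7]
grip_width: 0.0006
grip_force: 0.0
```

```bash
python3 - <<'E'
from h import *
p=[.5256,.0678,-.114]
go(W(p,(0,-.085,.195)),p[2])
M=model("wrist"); im=snap("wrist"); cv2.imwrite("pics/w1.png",im[:,:,::-1])
E
```

```text
0 [0.01 0.01 0.01] [-0.   -0.   29.99]
1 [0.01 0.01 0.01] [-0.   -0.   14.99]
2 [0.01 0.01 0.01] [ 0.   -0.   -0.01]
3 [0.01 0.01 0.01] [  0.    -0.   -15.01]
at [ 0.5162 -0.0171  0.1954] rot [ 3.142 -0.     3.027] F [-0.3 -0.8  0.7]
```

View pics/w1.png

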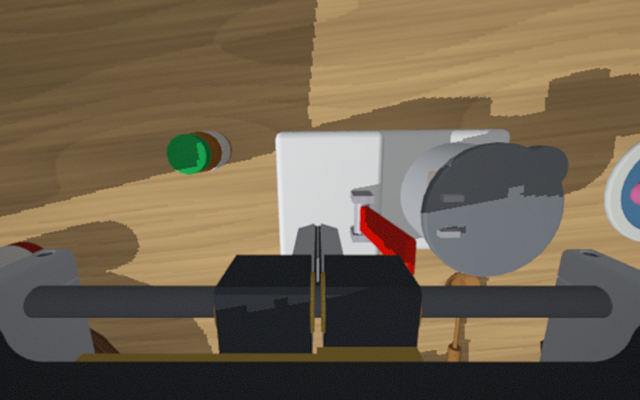

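>>> step_arm(plan=[[[0,0.6,0,0,0,0],[0,1.1,0,0,0,0],[0,1.6,0.15,0,0,0],[0,1.9,0.35,0,0,0],[0,2.1,0.55,0,0,0],[0,2.3,0.8,0,0,0],[0,2.5,1.05,0,0,0],[0,2.6,1.2,0,0,0]]])

```text
time_s: 5.57
ee_pos: [0.525, 0.0604, 0.1579]
eef_rot: [-3.141, -0.001, 3.026]
force: [0.4, -1.2, 0.4]
grip_width: 0.0004
grip_force: 0.5
```

>>> step_arm(plan=[[[0,0.1,0.15,0,0,0],[0,0.25,0.3,0,0,0],[0,0.3,0.4,0,0,0],[0,0.3,0.4,0,0,0]]])

```text
time_s: 5.9
ee_pos: [0.5265, 0.0679, 0.1489]
eef_rot: [-3.139, 0.002, 3.026]
force: [-11.2, -11.9, 23.1]
grip_width: 0.0003
grip_force: 11.4
```

```bash
python3 - <<'E'
from h import *
p=[.5256,.0678,-.114]
go(W(p,(0,0,.1495)),p[2])
im=snap("side"); cv2.imwrite("pics/s1.png",cv2.resize(im[130:280,260:460,::-1],None,fx=3,fy=3,interpolation=2))
print([(q,d["at"],d["confidence"]) for q in ["latch_tip"] for c in ["side"] for d in ctrl.place_of(q,c)])
S=model("side");print([proj(S,W(p,tip(a))) for a in [0,.2,.5]])
E
```

```text
0 [ 0.03 -0.01 -0.02] [2.000e-02 4.000e-02 2.999e+01]
1 [ 0.03 -0.01 -0.02] [-1.000e-02  3.000e-02  1.499e+01]
2 [ 0.03 -0.01 -0.02] [-0.02  0.01 -0.01]
3 [ 0.03 -0.01 -0.02] [-3.000e-02 -1.000e-02 -1.501e+01]
at [0.5265 0.0679 0.1489] rot [-3.139e+00  2.000e-03  3.026e+00] F [-11.2 -11.9  23.1]
[('latch_tip', [332.9, 215.7], 0.67), ('latch_tip', [424.1, 164.3], 0.67)]
[array([332.61083344, 212.83116434]), array([333.07298574, 208.24937845]), array([334.91179508, 200.34825712])]
```

View pics/s1.png

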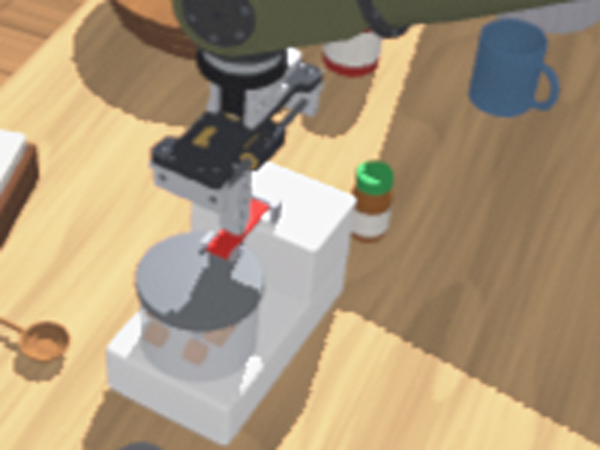

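>>> step_arm(plan=[[[0,0,-0.8,0,0,0],[0,0,-2,0,0,0],[0,0,-3.3,0,0,0],[-1,-1.4,-4.2,0,0,0],[-2,-2.8,-4.2,0,0,0],[-3,-4.2,-4.2,0,0,0],[-3,-5.6,-4.2,0,0,0],[-3,-5.6,-4.2,0,0,0]]])

```text
time_s: 6.67
ee_pos: [0.5967, -0.1109, 0.2723]
eef_rot: [3.142, -0.0, 3.025]
force: [0.4, -0.6, -0.6]
grip_width: 0.0001
grip_force: 0.0
```

>>> step_arm(plan=[[[0,0,0,0,0,0],[0,0,0,0,0,0]]])

```text
time_s: 6.83
ee_pos: [0.5963, -0.1095, 0.2722]
eef_rot: [3.141, -0.001, 3.024]
force: [-0.0, 0.9, 0.1]
grip_width: 0.0004
grip_force: 0.0
```

```bash
python3 - <<'E'
from h import *
p=np.array([.5256,.0678,-.114])
M=model("wrist"); im=snap("wrist"); cv2.imwrite("pics/w2.png",im[:,:,::-1])
b=bar(0); go(W(p,(b[0],b[1],.1535)),p[2])
obs=[]
for q in ["latch_hinge","latch_tip","catch","dial_axis","grip_bar"]:
    r=ctrl.place_of(q,"wrist"); print(q,[(np.round(d["at"],1).tolist(),round(d["confidence"],2)) for d in r[:2]])
    if r: obs.append((M,q,np.array(r[0]["at"])))
for n,q in [("tip",tip(0)),("bar",b),("catch",(0,.022,.146)),("axis",(.068,-.095,.1))]: print(n,proj(M,W(p,q)))
s=fit(obs);print(s.x,np.round(s.fun.reshape(-1,2),1).tolist())
E
```

```text
0 [0.   0.13 3.97] [-1.000e-02 -1.000e-02  2.998e+01]
1 [0.   0.13 3.97] [-0.000e+00 -1.000e-02  1.498e+01]
2 [0.   0.13 3.97] [ 0.   -0.01 -0.02]
3 [0.   0.13 3.97] [ 1.000e-02 -0.000e+00 -1.502e+01]
at [ 0.5962 -0.1082  0.2725] rot [ 3.141e+00 -1.000e-03  3.025e+00] F [0.3 0.5 0.1]
latch_hinge [([439.0, 106.3], 0.57)]
latch_tip [([514.1, 108.0], 0.97), ([283.5, 82.5], 0.51)]
catch [([507.6, 104.6], 0.8)]
dial_axis [([379.8, 172.0], 0.88), ([508.7, 104.7], 0.47)]
grip_bar [([323.1, 194.6], 0.96)]
tip [517.06045548 105.31064421]
bar [322.73566199 194.1127314 ]
catch [508.98949294 105.35121176]
axis [378.6276609  168.39619618]
[ 0.52797345  0.06853641 -0.11731257  1.2182711 ] [[-1.8, 1.6], [0.1, -7.5], [2.0, 3.2], [-0.6, -2.0], [0.3, 1.1]]
```

View pics/w2.png

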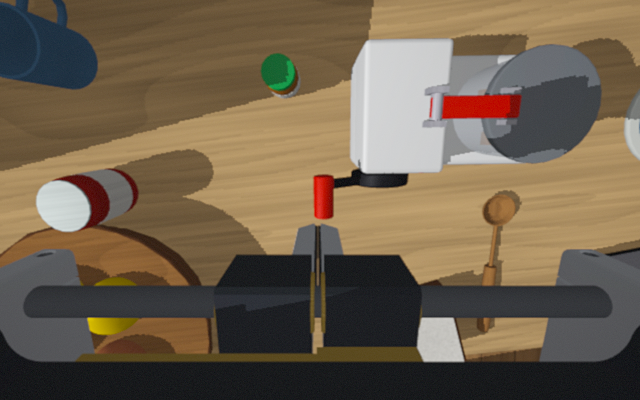

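>>> step_arm(plan=[[[0,0.1,1.3,0,0,0],[0,0.1,2.6,0,0,0],[0,0.1,3.6,0,0,0],[0,0.1,4,0,0,0],[0,0,4.3,0,0,0],[0,-0.15,4.65,0,0,0],[0,-0.25,5,0,0,0],[0,-0.25,5.3,0,0,0]]])

```text
time_s: 7.8
ee_pos: [0.5961, -0.1163, 0.1157]
eef_rot: [-3.141, 0.002, 3.026]
force: [-3.6, -1.4, 6.6]
grip_width: 0.0003
grip_force: 3.2
```

>>> step_arm(plan=[[[0,0,0.2,0,0,0],[0,0.05,0.4,0,0,0],[0,0.1,0.6,0,0,0],[0,0.12,0.8,0,0,0],[0,0.13,0.95,0,0,0],[0,0.13,1,0,0,0],[0,0.13,1,0,0,0],[0,0.13,1,0,0,0]]])

```text
time_s: 8.47
ee_pos: [0.5969, -0.1117, 0.0866]
eef_rot: [-3.141, 0.003, 3.027]
force: [-4.5, 0.6, 10.6]
grip_width: 0.0003
grip_force: 5.4
```

```bash
python3 - <<'E'
from h import *
p=np.array([.5256,.0678,-.114])
b=bar(.87); go(W(p,(b[0],b[1],b[2]+.011)),p[2])
o=ctrl.get_obs(); print(o["force"],o["time_s"])
im=snap("side"); cv2.imwrite("pics/s2.png",cv2.resize(im[110:260,250:450,::-1],None,fx=4,fy=4,interpolation=2))
S=model("side"); print([(d,proj(S,W(p,bar(d)))) for d in (0,.56,.84,.9)], [(d["at"],d["confidence"]) for d in ctrl.place_of("grip_bar","side")])
E
```

```text
0 [ 0.04 -0.03 -0.  ] [ 0.04  0.   29.99]
1 [ 0.04 -0.03 -0.  ] [ 0.02  0.02 14.99]
2 [ 0.04 -0.03 -0.  ] [-0.    0.03 -0.01]
3 [ 0.04 -0.03 -0.  ] [ -0.02   0.02 -15.01]
at [ 0.5969 -0.1117  0.0866] rot [-3.141e+00  3.000e-03  3.027e+00] F [-4.5  0.6 10.6]
[-4.52136209  0.58971994 10.55646457] 8.4667
[(0, array([340.45964026, 165.5797518 ])), (0.56, array([341.91842142, 174.17868474])), (0.84, array([341.1418463 , 180.05125687])), (0.9, array([340.85267212, 181.38894041]))] [([337.2, 184.6], 0.36)]
```

View pics/s2.png

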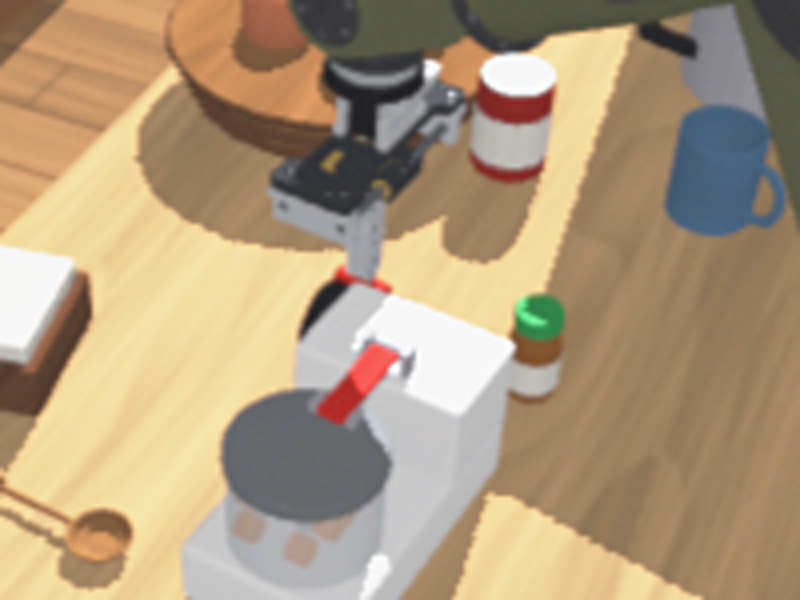

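>>> step_arm(plan=[[[0,0,0.05,0,0,0],[0,0,0.1,0,0,0],[0,0,0.1,0,0,0],[0,0,0.1,0,0,0],[0,0,0.1,0,0,0],[0,0,0.1,0,0,0],[0,0,0.1,0,0,0],[0,0,0.1,0,0,0]]])

```text
time_s: 9.23
ee_pos: [0.597, -0.1117, 0.0841]
eef_rot: [-3.141, 0.003, 3.027]
force: [-6.8, 1.1, 14.4]
grip_width: 0.0005
grip_force: 7.1
```

>>> step_arm(plan=[[[0,0,0,0,0,0],[0,0,0,0,0,0],[0,0,0,0,0,0],[0,0,0,0,0,0],[0,0,0,0,0,0],[0,0,0,0,0,0],[0,0,0,0,0,0],[0,0,0,0,0,0]]])

```text
time_s: 9.9
ee_pos: [0.597, -0.1117, 0.0841]
eef_rot: [-3.141, 0.003, 3.027]
force: [-6.5, 1.8, 14.2]
grip_width: 0.0004
grip_force: 7.1
```

>>> step_arm(plan=[[[0,0,0,0,0,0],[0,0,0,0,0,0],[0,0,0,0,0,0],[0,0,0,0,0,0],[0,0,0,0,0,0],[0,0,0,0,0,0],[0,0,0,0,0,0],[0,0,0,0,0,0]]])

```text
time_s: 10.57
ee_pos: [0.597, -0.1117, 0.0841]
eef_rot: [-3.141, 0.003, 3.027]
force: [-5.9, 2.0, 14.3]
grip_width: 0.0005
grip_force: 7.1
```

>>> step_arm(plan=[[[0,0,0,0,0,0],[0,0,0,0,0,0],[0,0,0,0,0,0],[0,0,0,0,0,0],[0,0,0,0,0,0],[0,0,0,0,0,0],[0,0,0,0,0,0],[0,0,0,0,0,0]]])

```text
time_s: 11.23
ee_pos: [0.597, -0.1117, 0.0841]
eef_rot: [-3.141, 0.003, 3.027]
force: [-6.1, 1.0, 13.8]
grip_width: 0.0003
grip_force: 7.1
```

>>> step_arm(plan=[[[0,0,0,0,0,0],[0,0,0,0,0,0],[0,0,0,0,0,0],[0,0,0,0,0,0],[0,0,0,0,0,0],[0,0,0,0,0,0],[0,0,0,0,0,0],[0,0,0,0,0,0]]])

```text
time_s: 11.9
ee_pos: [0.597, -0.1118, 0.0841]
eef_rot: [-3.141, 0.003, 3.027]
force: [-6.0, 1.6, 13.6]
grip_width: 0.0003
grip_force: 7.1
```

```bash
python3 -c "
from station import ctrl
print(ctrl.hand_in())"
```

```text
the job is handed in; nothing more can be done
None
```

I handed the job in at about 12 s: the strap latch lay flat in its catch, and the fingers had held the grip bar at about 0.9 rad, past the third click, for over 2.5 s with about 14 N; no verdict came back, and the dial angle is worked out from fingertip height.

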